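# Load dental casts into the curing drawer and lock it

### The job

Pull the drawer of the curing unit out to its stop, put every stone cast from the green mat into it, each flat on the drawer floor with its teeth up, and push the drawer fully shut. Then tighten the three lock knobs on top of the unit clockwise to their end stops, the middle one before the two outer ones. Leave the bowl, the bottle and the wax box where they stand.

Things in the scene. Friction and masses are not known exactly. Their poses are not given: they have to be found in the camera images.
- unit: Bench curing unit, a white fixed cabinet 233 mm deep (x), 360 mm wide (y), 110 mm high, that stands on the bench; origin at the centre of its underside, its front (drawer) face is its -x side, towards the robot. On its top: three knobs, their axes 48 mm behind the front edge, and a console strip 28 mm high along the back (from 40 mm behind the centre).
- unit_drawer0 (a joint): How far the unit's only drawer is out, in m: 0 shut, 0.15 at its stop. It slides out along the unit's -x. The drawer resists with about 1 N and stays where it is left.
- unit_drawer0_handle (a point): Middle of the drawer's bar handle: a horizontal round bar 11 mm thick and 120 mm long (along y), its axis 45 mm in front of the drawer's front face and 16 mm below the unit's top, joined to the face by a stud 53 mm either side of the middle. The pull direction is this point's own -x. It can be pinched from above with a finger on each side of the bar.
- drawer_floor (a point): Centre of the drawer's inner floor; x points to the back of the unit, y to its left, z up. The inside of the drawer reaches x -94 to +94 mm, y -153 to +153 mm. The side walls are 46 mm high over this floor, the front panel 61 mm high and from x -94 to -115 mm. With the drawer at its stop only the part with x below +35 mm is outside the unit.
- cast0: Stone (plaster) dental cast, cream, one of four alike, two or three of which are present: a slab 54 mm (x) by 70 mm (y) by 20 mm high with a horseshoe of teeth on top, 33 mm high in all; origin at the centre of its underside, z up through the teeth. 160 g. Best gripped from above across its 54 mm. Starts flat on the green mat (3 mm thick, on the bench left of the unit).
- cast1: Stone (plaster) dental cast, cream, one of four alike, two or three of which are present: a slab 54 mm (x) by 70 mm (y) by 20 mm high with a horseshoe of teeth on top, 33 mm high in all; origin at the centre of its underside, z up through the teeth. 160 g. Best gripped from above across its 54 mm. Starts flat on the green mat (3 mm thick, on the bench left of the unit).
- cast2: Stone (plaster) dental cast, cream, one of four alike, two or three of which are present: a slab 54 mm (x) by 70 mm (y) by 20 mm high with a horseshoe of teeth on top, 33 mm high in all; origin at the centre of its underside, z up through the teeth. 160 g. Best gripped from above across its 54 mm. Starts flat on the green mat (3 mm thick, on the bench left of the unit).
- cast3: Stone (plaster) dental cast, cream, one of four alike, two or three of which are present: a slab 54 mm (x) by 70 mm (y) by 20 mm high with a horseshoe of teeth on top, 33 mm high in all; origin at the centre of its underside, z up through the teeth. 160 g. Best gripped from above across its 54 mm. Starts flat on the green mat (3 mm thick, on the bench left of the unit).
- knob0 (a joint): Turn of the left (+y) lock knob in rad: it starts between 0 and 0.5 (loose) and has its end stop, home, at 2.0. Grows clockwise seen from above.
- knob1 (a joint): Turn of the middle lock knob in rad: it starts between 0 and 0.5 (loose) and has its end stop, home, at 2.0. Grows clockwise seen from above.
- knob2 (a joint): Turn of the right (-y) lock knob in rad: it starts between 0 and 0.5 (loose) and has its end stop, home, at 2.0. Grows clockwise seen from above.
- knob0_grip (a point): Grip point of the left (+y) knob, on its vertical axis, 37 mm above the unit's top and 7 mm below the knob's top. The grip is an upright bar 42 mm long (along this point's own x), 14 mm thick (y), 32 mm high, on a disc of 44 mm diameter; it turns with the knob, clear of its neighbours by 85 mm between axes.
- knob1_grip (a point): Grip point of the middle knob, on its vertical axis, 37 mm above the unit's top and 7 mm below the knob's top. The grip is an upright bar 42 mm long (along this point's own x), 14 mm thick (y), 32 mm high, on a disc of 44 mm diameter; it turns with the knob, clear of its neighbours by 85 mm between axes.
- knob2_grip (a point): Grip point of the right (-y) knob, on its vertical axis, 37 mm above the unit's top and 7 mm below the knob's top. The grip is an upright bar 42 mm long (along this point's own x), 14 mm thick (y), 32 mm high, on a disc of 44 mm diameter; it turns with the knob, clear of its neighbours by 85 mm between axes.
- bowl: Bystander: green mixing bowl, 110 mm wide, 60 mm high, origin under its centre.
- bottle: Bystander: closed bottle, 56 mm diameter, 140 mm high, origin under its centre.
- waxbox: Bystander: cardboard wax box 120 x 75 x 45 mm, origin under its centre.
There are look-alikes about, which are no part of the job. Leave any blue or brown look-alike of the cast0 alone. What is shaped like the cast2 but purple is not meant.

How it is judged:
By the outcome, as a careful person would: the job done as asked, in the order asked, and still so for the second after the job is handed in, with the robot touching nothing.
Of cast0, cast1, cast2, cast3 only 2 to 3 are there at a start; the rules pass over those that are not, and their reading is None.
At some moment in a run one of cast0, cast1, cast2, cast3 may be knocked a few centimetres aside while the robot is not near it.
It also fails if it takes over 208 s, if anything falls off the work surface, if the arm or the gripper's body presses on something with over 40 N, if the wrist force passes 120 N, or if a joint passes its speed limit or range.

### The arm

A 6-joint arm with a two-finger parallel gripper is mounted at the origin on the work surface. World frame = base frame: x ahead of the robot, y to its left, z up, the work surface at z = 0. Lengths are in m, angles in rad, forces in N, time in s.
With the tool pointing down it reaches from about 0.3 to 0.775 m from the base axis. Payload 14.6 kg.
Tool frame: the origin (TCP) lies midway between the tips of the shut fingers; the grasp point (between the pads) lies 19 mm behind it; z points along the fingers, y is the line along which they close (so a half turn about z gives the same grasp; the last joint's range is limited). The gripper opens to 85 mm and grips with 20 to 120 N. Pads are 22 mm wide; open, the fingers measure 114 mm over their backs; the gripper's body (76 mm by 85 mm) begins 54 mm behind the grasp point. The pads swing forward as they close: fully open they stand 13 mm farther back than shut.
Start: joints at [-1.327, 0.3, 1.521, -0, 1.321, -0.067], TCP at [0.168, -0.524, 0.231] pointing down, gripper open.
Joint ranges: [-3.03, 3.03], [-0.79, 2.21], [0.23, 2.52], [-1.04, 4.18], [0, 3.07], [-2.55, 2.55]. Speed limits (rad/s): [2.22, 2.22, 2.57, 3.14, 3.14, 3.14].

### API

Orientations are given as a rotation vector (axis times angle).
In Python, from workcell import arm, cams gives the robot as it stands. The module is installed in compiled form; this text tells all that it offers.
- The arm moves only by the tool jog_arm, never from a script. Its argument "motion" is a list that holds one entry, the list of rows, each a list of 7 numbers: the turn, a rotation vector about the tool's x, y, z as a fraction of full scale, then the shift along the tool's x, y, z as a fraction of full scale, then the closure, from 0 (fully open) to 1 (shut). In form: [[[ax, ay, az, x, y, z, hand], ...]]. A call has 1 to 10 rows; each row is the pose to reach, as a shift and turn from the pose commanded when the call began, along the tool's axes at that moment; what a row does not reach only later rows make up. Full scale, the value 1, is 60 cm for a shift and 90 degrees for a turn. A row lasts 1/10 s, in which the tool goes at most 50 mm and 8.59 degrees, less where a joint would pass 70% of its speed; a pose out of reach is approached as far as the arm can. A call with a number of a shift or a turn outside -1 to 1 is refused whole. A call with a gripper value outside its range is refused whole. The fingers move at their own pace and stop on an object; "newtons" is the grip in N (left out, the last holds). Time passes only in rows, so rows that repeat a pose let the fingers close. It gives the time, the measured TCP pose, the force, the opening and the grip force at its end, in the units of the state.
- arm.state(): the state, without advancing time (a new reading comes with each control period).
- cams.capture(name): name is "scene" or "top"; returns a dict with "color" (384x512x3 uint8, red, green, blue), "depth" (384x512 float32, m along the optical axis (not along the pixel's ray), 0 where there is no reading), "intrinsics" (3x3 intrinsics, pixels), "R" (3x3) and "t" (3): a world point X has camera coordinates R X + t. Camera axes: x right, y down, z forward; pixel columns grow to the right and rows downward; lengths in m; the calibration is good to about 2 mm. A picture is of the moment at which its call begins.
- arm.sign_off(): hands the job in; it is judged then, once.
The state is a dict: "t": time; "joint_pos": joint angles; "joint_vel": joint speeds; "joint_efforts": joint torques, N m; "eef_pos": TCP position; "tool_rot": TCP orientation; "ft_force": force on the tool from outside, world axes, zero at the start; "ft_torque": the same for the moment, N m; "finger_gap": opening from 0.0 (shut) to 1.0 (fully open); "grip_force": force on a finger pad.
Only numpy, scipy, OpenCV 4.12 (cv2) and the standard library are available. Lean on these libraries where they do the work, as an engineer would, in place of code of your own. Each camera call takes 0.05 s, during which the arm holds its last target. There are 200 camera calls.

## Working session

There is one attempt and no reset: what is moved stays moved. The work goes in short steps, Python scripts to look and compute and a tool call to move; the robot and the scene stay as the last step left them, time stands still between calls to the robot, and variables do not carry over. Pictures are saved under pics/ and viewed, at most 14 in all, crops included, and the job is handed in when it is done.

Besides the shell and the picture viewer there is one more tool, called after "Call:" as name(argument=value, ...) on one line, values as JSON. jog_arm: Moves the arm, as the interface text tells. Its arguments: {"type":"object","properties":{"motion":{"type":"array","items":{"type":"array","items":{"type":"array","items":{"type":"number"}}}},"newtons":{"type":"number"}},"required":["motion"]}

```bash
mkdir -p pics; cat > h.py <<'E'
import numpy as np, cv2
from workcell import arm, cams
from scipy.spatial.transform import Rotation as Ro
def cap(n):
    c=cams.capture(n); d=c["depth"].astype(float); K=c["intrinsics"]
    v,u=np.mgrid[:d.shape[0],:d.shape[1]]
    P=np.stack([(u-K[0,2])/K[0,0]*d,(v-K[1,2])/K[1,1]*d,d],-1)
    c["W"]=(P-c["t"])@c["R"]; c["W"][d==0]=np.nan
    return c
def save(im,n,s=1.5):
    cv2.imwrite("pics/"+n,cv2.resize(im[...,::-1],None,fx=s,fy=s,interpolation=cv2.INTER_CUBIC))
E
python3 - <<'E'
from h import *
s=arm.state(); print(s)
for n in("scene","top"):
    c=cap(n); save(c["color"],n+"0.png"); print(n,c["R"].round(3).tolist(),c["t"].round(3),c["intrinsics"].round(1).tolist())
    np.save(n+"W.npy",c["W"]); np.save(n+"C.npy",c["color"])
E
```

```text
{'t': 0.0, 'joint_pos': array([-1.32658736e+00,  3.00478128e-01,  1.52159874e+00, -2.00997208e-05,
        1.32072620e+00, -6.66016690e-02]), 'joint_vel': array([-0.00023321, -0.00081326,  0.00049297,  0.00011691,  0.00153725,
        0.00079044]), 'joint_efforts': array([ 3.98787952e-04, -5.43499768e+01, -3.61798811e+01, -3.79043672e-05,
        3.98225267e-03,  4.62631874e-05]), 'eef_pos': array([ 0.16813875, -0.52340981,  0.23071   ]), 'tool_rot': array([-3.10254230e+00, -4.86078816e-01,  1.99011009e-04]), 'ft_force': array([ 0.49775039,  0.11248478, -0.45247755]), 'ft_torque': array([0.01747191, 0.00498758, 0.0073706 ]), 'grip_force': 0.0, 'finger_gap': 1.004150265772455}
scene [[0.688, 0.725, -0.015], [0.444, -0.438, -0.781], [-0.574, 0.531, -0.624]] [-0.334 -0.138  2.121] [[498.6, 0.0, 266.6], [0.0, 498.6, 187.0], [0.0, 0.0, 1.0]]
top [[-0.016, -1.0, -0.003], [-0.986, 0.016, -0.164], [0.165, 0.0, -0.986]] [0.02  0.502 1.753] [[466.1, 0.0, 253.2], [0.0, 466.1, 190.5], [0.0, 0.0, 1.0]]
```

View pics/scene0.png

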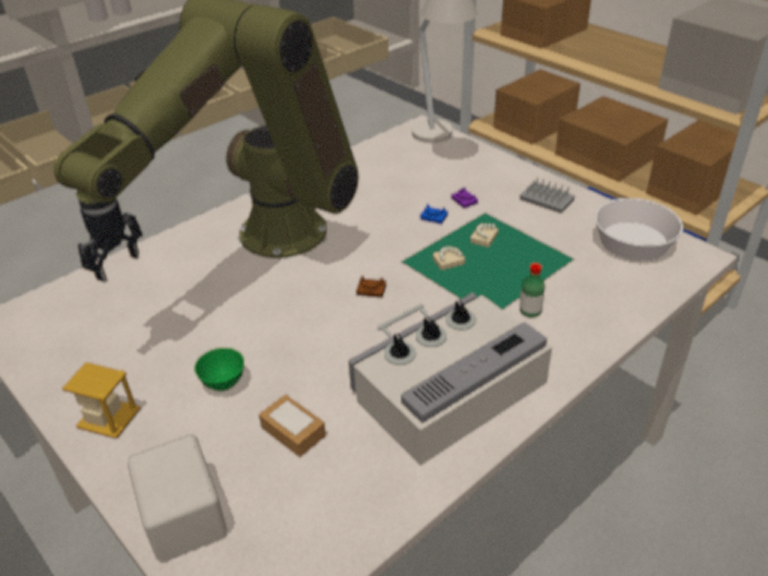

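View pics/top0.png

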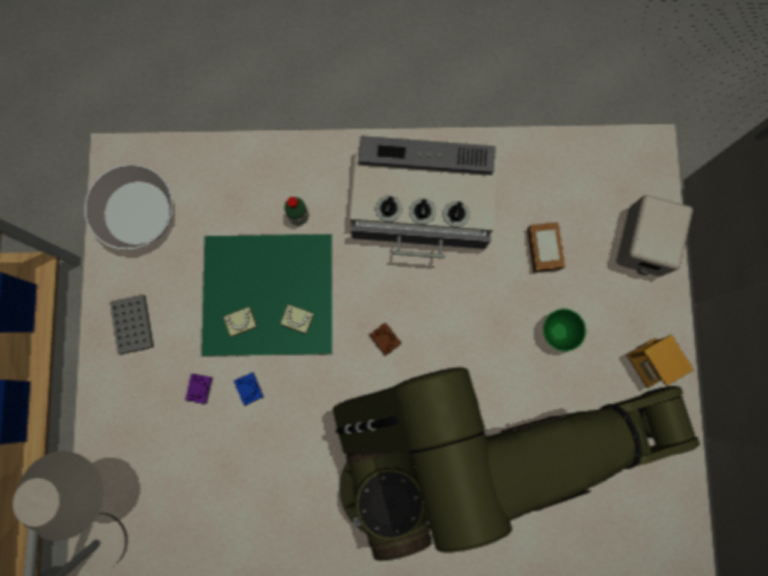

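Top view at 1.5x scale: two cream casts on the mat at (240,321) and (297,318), which are the ones meant. The purple (199,389), blue (249,388) and brown (385,339) look-alikes are off the mat. The unit has its handle at (416,255) and knobs at (389,207), (423,210) and (456,213). Next I measure and make a crop to confirm.

```bash
cat >> h.py <<'E'
def casts(c,zmin=0.012,zmax=0.06,box=(0.1,0.9,0.0,0.75)):
    W=c["W"]; hsv=cv2.cvtColor(c["color"],cv2.COLOR_RGB2HSV)
    m=(W[...,2]>zmin)&(W[...,2]<zmax)&(W[...,0]>box[0])&(W[...,0]<box[1])&(W[...,1]>box[2])&(W[...,1]<box[3])&(hsv[...,0]<36)&(hsv[...,0]>12)&(hsv[...,2]>100)
    n,l,st,ce=cv2.connectedComponentsWithStats(m.astype(np.uint8),connectivity=4)
    for i in range(1,n):
        if st[i,4]<60: continue
        p=W[l==i]; r=cv2.minAreaRect((p[:,:2]*1000).astype(np.float32))
        print("cast",ce[i].round(0),"n",st[i,4],"rect mm",np.round(r[0],1),np.round(r[1],1),round(r[2],1),"z",np.percentile(p[:,2],[5,50,98]).round(4))
E
python3 - <<'E'
from h import *
c=dict(W=np.load("topW.npy"),color=np.load("topC.npy")); W=c["W"]
casts(c)
save(c["color"][185:280,115:285],"crop0.png",4)
# unit top surface
m=(abs(W[...,2]-.11)<.006)&(W[...,0]>.35)&(W[...,1]<.3)&(W[...,1]>-.4)
p=W[m]; r=cv2.minAreaRect((p[:,:2]*1000).astype(np.float32)); print("top",r,np.median(p[:,2]))
m=(W[...,2]>.125)&(W[...,0]>.35)&(W[...,1]<.3)&(W[...,1]>-.4)&(W[...,2]<.18)
n,l,st,ce=cv2.connectedComponentsWithStats(m.astype(np.uint8))
for i in range(1,n):
    if st[i,4]<15: continue
    p=W[l==i]; print(ce[i],st[i,4],cv2.minAreaRect((p[:,:2]*1000).astype(np.float32)),p.mean(0).round(4),np.percentile(p[:,2],[5,50,95]).round(3))
for u,v in [(278,172),(262,168),(292,172)]: print(W[v-3:v+4,u].round(3).tolist())
E
```

```text
cast [197. 212.] n 188 rect mm [423.6 227.8] [66.7 49.5] 68.1 z [0.0157 0.0239 0.0411]
cast [160. 214.] n 217 rect mm [419.9 374.4] [51.8 68. ] 21.7 z [0.0159 0.0244 0.0397]
top ((723.65283203125, -22.8272705078125), (518.3628540039062, 293.6249694824219), 84.35177612304688) 0.10960143964036378
[284.75920338 102.63789982] 1657 ((821.0462646484375, -112.07730102539062), (340.58929443359375, 73.87084197998047), 84.77444458007812) [ 0.8196 -0.1123  0.1368] [0.129 0.137 0.144]
[194.81395349 134.20930233] 43 ((702.003662109375, 224.8693084716797), (22.592464447021484, 24.352602005004883), 83.39389038085938) [0.7016 0.2251 0.1391] [0.129 0.139 0.147]
[259.01428571 137.18571429] 70 ((686.5218505859375, -11.363578796386719), (33.585914611816406, 40.664344787597656), 88.73345947265625) [ 0.685  -0.0131  0.1434] [0.126 0.149 0.156]
[281.92307692 138.51923077] 52 ((682.384765625, -98.56378173828125), (16.074451446533203, 50.32221984863281), 77.4887466430664) [ 0.677  -0.0974  0.1484] [0.128 0.152 0.158]
[304.88709677 140.66129032] 62 ((669.6566772460938, -185.2279510498047), (27.68296241760254, 45.11136245727539), 50.60352325439453) [ 0.6682 -0.1821  0.1458] [0.127 0.15  0.157]
[[0.572, -0.082, 0.106], [0.569, -0.083, 0.099], [0.587, -0.088, -0.004], [0.583, -0.088, -0.002], [0.579, -0.088, -0.004], [0.574, -0.088, 0.002], [0.571, -0.088, -0.004]]
[[0.612, -0.025, -0.004], [0.607, -0.025, 0.003], [0.604, -0.025, -0.002], [0.579, -0.023, 0.096], [0.596, -0.025, -0.003], [0.591, -0.025, 0.001], [0.587, -0.025, 0.001]]
[[0.573, -0.136, 0.098], [0.568, -0.135, 0.099], [0.565, -0.135, 0.099], [0.583, -0.144, -0.009], [0.577, -0.143, -0.001], [0.573, -0.143, -0.0], [0.57, -0.144, -0.006]]
```

View pics/crop0.png

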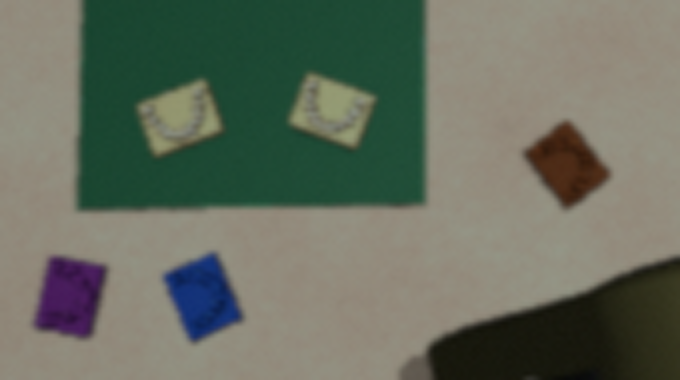

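Crop: the cream casts, at full-res top pixels (160,214) and (197,212), are the only ones on the mat. Purple, blue and brown are off it. Next I refine the unit, handle and knob poses.

```bash
cat > unit.py <<'E'
from h import *
for n in("top","scene"):
    W=np.load(n+"W.npy"); x,y,z=W[...,0],W[...,1],W[...,2]
    near=(x>.5)&(x<.9)&(y<.12)&(y>-.32)
    def rect(m,t,big=True):
        m=m.astype(np.uint8); k,l,st,_=cv2.connectedComponentsWithStats(m); i=1+np.argmax(st[1:,4]); p=W[l==i] if big else W[m>0]
        r=cv2.minAreaRect((p[:,:2]*1000).astype(np.float32)); print(n,t,len(p),np.round(r[0],1),np.round(r[1],1),round(r[2],2),p.mean(0).round(4))
        return p
    rect(near&(abs(z-.11)<.007)&(x>.6),"top")
    rect(near&(abs(z-.138)<.006)&(x>.75),"console")
    yaw=np.radians(-5.3)
    m=near&(z>.085)&(z<.108)&(x<.605)
    p=W[m]; 
    if len(p): print(n,"handle",len(p),np.percentile(p,[3,50,97],axis=0).round(4).tolist(),"line",np.polyfit(p[:,1],p[:,0],1))
    for ky,kx in((-.0135,.683),(-.0985,.676),(-.183,.668)):
        q=W[(z>.144)&(z<.165)&(np.hypot(x-kx,y-ky)<.035)]
        if len(q)<5: continue
        r=cv2.minAreaRect((q[:,:2]*1000).astype(np.float32)); s,v=np.linalg.eigh(np.cov(q[:,:2].T))
        print(n,"knob",len(q),q.mean(0).round(4),"pca",np.degrees(np.arctan2(v[1,1],v[0,1])).round(1),np.sqrt(s).round(4),"rect",np.round(r[0],1),np.round(r[1],1),round(r[2],1))
E
python3 unit.py
```

```text
top top 2874 [ 752.5 -105.1] [361.6 217.2] 83.89 [ 0.7245 -0.103   0.1099]
top console 1340 [ 820.2 -111.8] [339.   73.4] 84.29 [ 0.8202 -0.1136  0.1375]
top handle 139 [[0.5652, -0.2594, 0.0888], [0.575, -0.0981, 0.0964], [0.6045, -0.0303, 0.1052]] line [-0.08140562  0.57100648]
top knob 41 [ 0.6873 -0.0135  0.1521] pca 160.2 [0.0042 0.0123] rect [687.6 -13.7] [13.2 40.5] 71.4
top knob 41 [ 0.6785 -0.0978  0.1526] pca 170.0 [0.0041 0.0125] rect [677.6 -98.1] [13.6 40.8] 80.8
top knob 43 [ 0.6699 -0.1818  0.152 ] pca 160.3 [0.0041 0.013 ] rect [ 671.7 -182.5] [13.5 43.9] 72.7
scene top 3198 [ 748.3 -100.8] [364.9 247.9] 83.87 [ 0.7405 -0.1211  0.1092]
scene console 1843 [ 826.7 -109. ] [343.5  75.8] 85.03 [ 0.8271 -0.1189  0.1368]
scene handle 134 [[0.571, -0.1457, 0.0885], [0.5806, -0.0906, 0.0956], [0.6013, -0.0264, 0.102]] line [0.04041666 0.58544128]
scene knob 53 [ 0.6947 -0.0135  0.1508] pca 159.6 [0.0045 0.0129] rect [692.9 -11.3] [15.9 41.5] 68.9
scene knob 58 [ 0.6849 -0.097   0.151 ] pca 172.1 [0.0047 0.0135] rect [684.3 -96.2] [16.6 44.4] 78.9
scene knob 56 [ 0.678  -0.1818  0.1508] pca 162.0 [0.0042 0.0126] rect [ 675.5 -180.8] [13.5 41.7] 73.0
```

```bash
cat >> h.py <<'E'
def plan(p,ya,s=None):
    "row (6 numbers) to bring the TCP to p, pointing down, tool y at world angle ya (deg)"
    s=s or arm.state(); R0=Ro.from_rotvec(s["tool_rot"]); a=np.radians(ya)
    y=np.array([np.cos(a),np.sin(a),0]); z=np.array([0,0,-1.]); R1=Ro.from_matrix(np.c_[np.cross(y,z),y,z])
    t=(R0.inv()*R1).as_rotvec()/(np.pi/2); d=R0.inv().apply(np.array(p)-s["eef_pos"])/.6
    print("to",p,ya,"->",np.r_[t,d].round(4).tolist(),"rows>=",int(np.ceil(max(np.linalg.norm(d)*12,np.linalg.norm(t)*90/8.59))))
def st():
    s=arm.state(); R=Ro.from_rotvec(s["tool_rot"]).as_matrix()
    print("t",round(s["t"],2),"p",s["eef_pos"].round(4),"ya",np.degrees(np.arctan2(R[1,1],R[0,1])).round(1),"zz",R[2,2].round(4),"F",s["ft_force"].round(1),"T",s["ft_torque"].round(2),"gap",round(s["finger_gap"],3),"g",round(s["grip_force"],1),"q",s["joint_pos"].round(2))
E
python3 - <<'E'
from h import *
st(); plan([.574,-.087,.20],-5.8)
E
```

```text
t 0.1 p [ 0.1681 -0.5235  0.2308] ya -72.2 zz -1.0 F [-0.4 -0.2  0.9] T [-0.05  0.03  0.01] gap 0.997 g 0.0 q [-1.33  0.3   1.52 -0.    1.32 -0.07]
to [0.574, -0.087, 0.2] -5.8 -> [-0.0005, -0.0004, -0.7377, 0.8665, -0.4857, 0.0518] rows>= 12
```

Call:
jog_arm(motion=[[[0,0,-0.738,0.8665,-0.4857,0.0518,0.5],[0,0,-0.738,0.8665,-0.4857,0.0518,0.5],[0,0,-0.738,0.8665,-0.4857,0.0518,0.5],[0,0,-0.738,0.8665,-0.4857,0.0518,0.5],[0,0,-0.738,0.8665,-0.4857,0.0518,0.5],[0,0,-0.738,0.8665,-0.4857,0.0518,0.5],[0,0,-0.738,0.8665,-0.4857,0.0518,0.5],[0,0,-0.738,0.8665,-0.4857,0.0518,0.5],[0,0,-0.738,0.8665,-0.4857,0.0518,0.5],[0,0,-0.738,0.8665,-0.4857,0.0518,0.5]]], newtons=40)

```text
t: 1.1
eef_pos: [0.5092, -0.1561, 0.205]
tool_rot: [-2.33, -2.107, 0.0]
ft_force: [-0.9, -1.2, -0.3]
finger_gap: 0.499
grip_force: 0.0
```

```bash
python3 - <<'E'
from h import *
st(); plan([.574,-.087,.20],-5.8)
E
```

```text
t 1.1 p [ 0.5092 -0.1561  0.205 ] ya -5.8 zz -1.0 F [-0.9 -1.2 -0.3] T [ 0.06 -0.05  0.02] gap 0.499 g 0.0 q [-0.37  0.28  1.6  -0.    1.25 -0.27]
to [0.574, -0.087, 0.2] -5.8 -> [-0.0002, -0.0, 0.0005, 0.1254, 0.0958, 0.0083] rows>= 2
```

Call:
jog_arm(motion=[[[0,0,0,0.1254,0.0958,0.0083,0.5],[0,0,0,0.1254,0.0958,0.0083,0.5],[0,0,0,0.1254,0.0958,0.0083,0.5],[0,0,0,0.1254,0.0958,0.06,0.5],[0,0,0,0.1254,0.0958,0.1,0.5],[0,0,0,0.1254,0.0958,0.14,0.5],[0,0,0,0.1254,0.0958,0.18,0.5],[0,0,0,0.1254,0.0958,0.21,0.5],[0,0,0,0.1254,0.0958,0.21,0.5]]])

```text
t: 2.0
eef_pos: [0.5714, -0.0891, 0.0768]
tool_rot: [-2.328, -2.104, 0.004]
ft_force: [-0.8, 0.1, 0.7]
finger_gap: 0.499
grip_force: 0.0
```

Call:
jog_arm(motion=[[[0,0,0,0,0,0,0.8],[0,0,0,0,0,0,1],[0,0,0,0,0,0,1],[0,0,0,0,0,0,1],[0,0,0,0,0,0,1]]], newtons=40)

```text
t: 2.5
eef_pos: [0.5736, -0.0892, 0.0806]
tool_rot: [2.329, 2.106, 0.002]
ft_force: [-1.4, -0.9, 6.3]
finger_gap: 0.105
grip_force: 39.3
```

```bash
python3 - <<'E'
from h import *
st(); c=cap("scene"); save(c["color"][150:330,200:400],"grip.png",4)
E
```

```text
t 2.5 p [ 0.5736 -0.0892  0.0806] ya -5.8 zz -1.0 F [-1.4 -0.9  6.3] T [-0.17  0.19  0.06] gap 0.105 g 39.3 q [-0.22  0.53  1.57 -0.    1.04 -0.12]
```

View pics/grip.png

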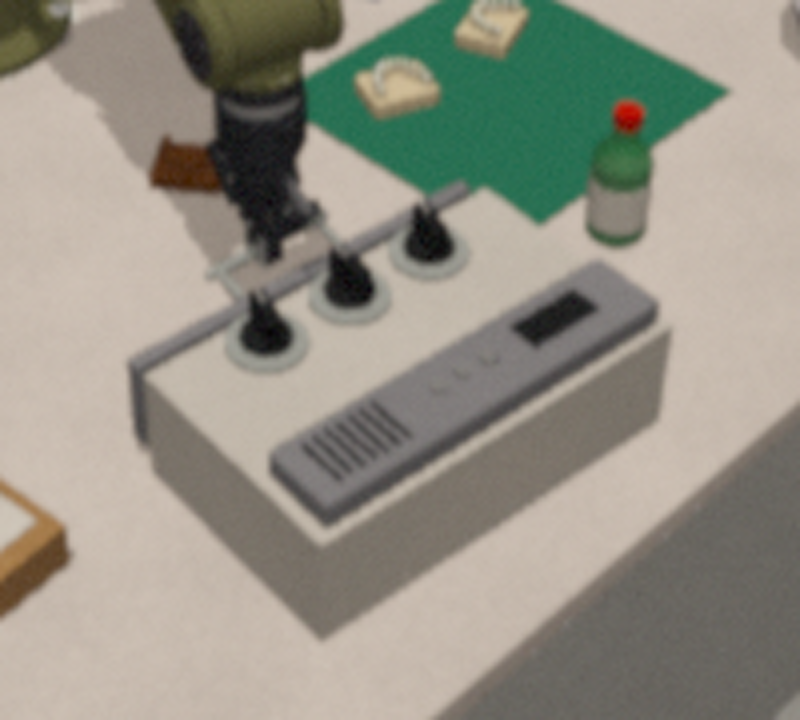

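Full-res scene, around pixel (267,213): the fingers straddle the handle bar. The gap of 0.105 (about 9 mm) fits the 11 mm bar. Now I pull.

Call:
jog_arm(motion=[[[0,0,0,0,-0.01,0,1],[0,0,0,0,-0.035,0,1],[0,0,0,0,-0.065,0,1],[0,0,0,0,-0.1,0,1],[0,0,0,0,-0.13,0,1],[0,0,0,0,-0.16,0,1],[0,0,0,0,-0.19,0,1],[0,0,0,0,-0.21,0,1],[0,0,0,0,-0.22,0,1],[0,0,0,0,-0.22,0,1]]], newtons=60)

```text
t: 3.55
eef_pos: [0.4418, -0.0763, 0.0806]
tool_rot: [2.328, 2.105, 0.001]
ft_force: [-2.1, -6.1, 8.1]
finger_gap: 0.105
grip_force: 59.8
```

Call:
jog_arm(motion=[[[0,0,0,0,-0.005,0,1],[0,0,0,0,-0.01,0,1],[0,0,0,0,-0.015,0,1],[0,0,0,0,-0.015,0,1]]])

```text
t: 3.95
eef_pos: [0.439, -0.0761, 0.0811]
tool_rot: [2.32, 2.096, 0.017]
ft_force: [50.8, -6.7, -33.2]
finger_gap: 0.1
grip_force: 58.6
```

Call:
jog_arm(motion=[[[0,0,0,0,0.01,0,1],[0,0,0,0,0.01,0,0.8],[0,0,0,0,0.01,0,0.6],[0,0,0,0,0.01,0,0.6],[0,0,0,0,0.01,-0.06,0.6],[0,0,0,0,0.01,-0.14,0.5],[0,0,0,0,0.01,-0.22,0.2],[0,0,0,0,0.01,-0.3,0],[0,0,0,0,0.01,-0.3,0],[0,0,0,0,0.01,-0.3,0]]])

```text
t: 4.95
eef_pos: [0.4386, -0.0753, 0.2598]
tool_rot: [2.33, 2.106, 0.001]
ft_force: [-0.6, -1.2, -0.7]
finger_gap: 0.999
grip_force: 0.0
```

```bash
python3 - <<'E'
from h import *
st(); plan([.424,.229,.15],-21.9)
E
```

```text
t 4.95 p [ 0.4386 -0.0753  0.2598] ya -5.8 zz -1.0 F [-0.6 -1.2 -0.7] T [ 0.03  0.04 -0.02] gap 0.999 g 0.0 q [-0.25  0.04  1.76  0.    1.34 -0.15]
to [0.424, 0.229, 0.15] -21.9 -> [0.0009, -0.0, 0.1792, 0.5021, -0.0754, 0.1828] rows>= 7
```

Call:
jog_arm(motion=[[[0,0,0.179,0.25,-0.06,0,0],[0,0,0.179,0.25,-0.06,0,0],[0,0,0.179,0.25,-0.06,0,0],[0,0,0.179,0.25,-0.06,0,0],[0,0,0.179,0.25,-0.06,0,0]]])

```text
t: 5.45
eef_pos: [0.4169, 0.0795, 0.2578]
tool_rot: [-2.599, -1.763, 0.003]
ft_force: [0.4, 0.1, 0.2]
finger_gap: 1.001
grip_force: 0.0
```

```bash
python3 - <<'E'
from h import *
st()
for n in("top","scene"):
    c=cap(n); casts(c); np.save(n+"W.npy",c["W"])
    if n=="top": save(c["color"][90:300,110:370],"open.png",3)
    W=c["W"];x,y,z=W[...,0],W[...,1],W[...,2]
    # drawer frame coords: expected floor centre
    f=np.array([.598,-.089]); a=np.radians(-5.8); d=W[...,:2]-f; X=d[...,0]*np.cos(a)+d[...,1]*np.sin(a); Y=-d[...,0]*np.sin(a)+d[...,1]*np.cos(a)
    m=(X>-.08)&(X<.02)&(abs(Y)<.13); print(n,"floor z",np.nanpercentile(z[m],[10,50,90]).round(4))
    for Y0 in(-.1,0,.1):
        m=(abs(Y-Y0)<.004)&(X<.06)&(X>-.19); o=np.argsort(X[m]); print(Y0,[(int(a*1000),int(b*1000)) for a,b in zip(X[m][o],z[m][o])][::3])
    for X0 in(-.04,):
        m=(abs(X-X0)<.003)&(abs(Y)<.2); o=np.argsort(Y[m]); print("Y prof",[(int(a*1000),int(b*1000)) for a,b in zip(Y[m][o],z[m][o])][::2])
E
```

```text
t 5.45 p [0.4169 0.0795 0.2578] ya -21.7 zz -1.0 F [0.4 0.1 0.2] T [-0.03  0.    0.  ] gap 1.001 g 0.0 q [ 0.1  -0.01  1.81  0.    1.34  0.48]
cast [197. 212.] n 173 rect mm [424.  228.5] [69.2 48.8] 70.4 z [0.0164 0.0246 0.0403]
cast [160. 214.] n 205 rect mm [418.8 374.6] [50.8 68.1] 19.6 z [0.0154 0.0238 0.0382]
top floor z [0.0355 0.0412 0.0464]
-0.1 [(-186, -8), (-182, -2), (-178, -8), (-171, -2), (-167, -6), (-160, 1), (-156, 5), (-147, -3), (-143, -1), (-139, -2), (-133, 6), (-128, 1), (-122, -6), (-116, 3), (-113, 62), (-113, 83), (-112, 103), (-111, -2), (-104, 102), (-101, 101), (-83, 42), (-79, 38), (-74, 39), (-66, 33), (-59, 43), (-56, 44), (-48, 42), (-43, 40), (-36, 43), (-32, 40), (-23, 37), (-19, 37), (-15, 37), (-11, 39), (-4, 42), (0, 40), (6, 44), (12, 36), (20, 39), (23, 44), (27, 43), (40, 38), (42, 45), (49, 36), (52, 87), (53, 114), (54, 44), (55, 118)]
0 [(-188, 3), (-184, 2), (-176, 4), (-171, -3), (-165, 6), (-161, 93), (-159, -8), (-156, 2), (-152, 2), (-135, -8), (-128, 1), (-124, -2), (-116, 0), (-114, 33), (-113, 55), (-113, 100), (-110, -13), (-106, 10
[... 3746 characters left out ...]
(-163, 42), (-162, 84), (-161, 74), (-161, 43), (-161, 37), (-160, 45), (-158, 87), (-150, 0), (-146, -2), (-128, 40), (-118, 40), (-113, 42), (-102, 41), (-95, 37), (-91, 40), (-86, 37), (-83, 41), (-80, 41), (-74, 39), (-71, 44), (-63, 40), (-61, 40), (-56, 42), (-50, 41), (-44, 40), (-38, 39), (-34, 37), (-32, 44), (-29, 34), (-28, 36), (-24, 45), (-21, 39), (-16, 40), (-13, 40), (-7, 39), (-2, 37), (7, 42), (16, 42), (19, 37), (23, 35), (33, 42), (43, 40), (51, 37), (54, 41), (69, 42), (73, 44), (85, 40), (97, 40), (103, 40), (115, 35), (121, 40), (128, 47), (135, 38), (141, 34), (144, 38), (145, 46), (153, 42), (157, 50), (159, 57), (161, 35), (162, 66), (162, 38), (163, 78), (164, 84)]
```

View pics/open.png

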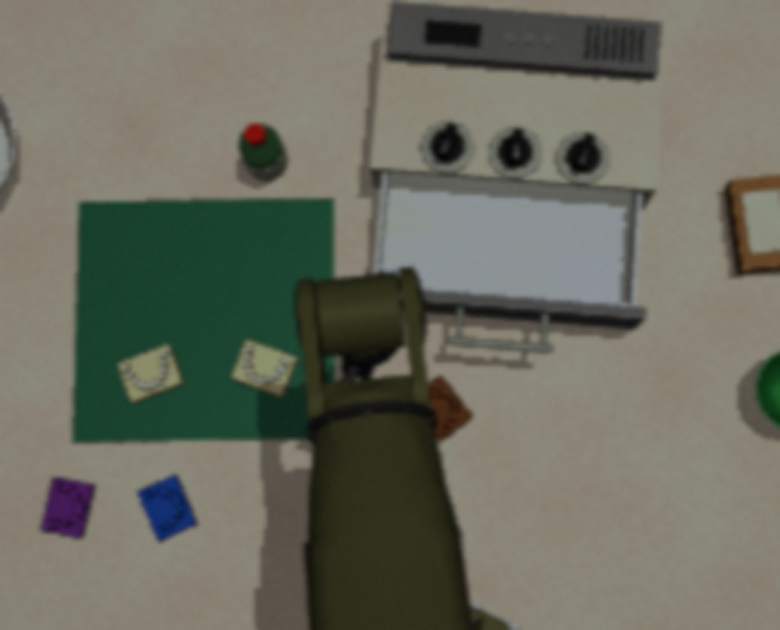

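The picture shows the drawer fully out at crop (510,250), floor z 0.040 as measured, and both casts undisturbed. I pick cast A first, the one nearer the drawer.

```bash
python3 - <<'E'
from h import *
plan([.425,.229,.09],-20.5); plan([.425,.229,.003],-20.5)
E
```

```text
to [0.425, 0.229, 0.09] -20.5 -> [-0.0011, 0.0007, -0.0147, 0.2394, -0.0818, 0.2802] rows>= 5
to [0.425, 0.229, 0.003] -20.5 -> [-0.0011, 0.0007, -0.0147, 0.2395, -0.0815, 0.4252] rows>= 6
```

Call:
jog_arm(motion=[[[0,0,-0.015,0.2394,-0.0818,0.1,0],[0,0,-0.015,0.2394,-0.0818,0.1,0],[0,0,-0.015,0.2394,-0.0818,0.1,0],[0,0,-0.015,0.2394,-0.0818,0.18,0],[0,0,-0.015,0.2394,-0.0818,0.26,0],[0,0,-0.015,0.2394,-0.0818,0.32,0],[0,0,-0.015,0.2394,-0.0818,0.37,0],[0,0,-0.015,0.2394,-0.0818,0.41,0],[0,0,-0.015,0.2394,-0.0818,0.425,0],[0,0,-0.015,0.2394,-0.0818,0.425,0]]], newtons=40)

```text
t: 6.55
eef_pos: [0.4257, 0.2281, 0.0033]
tool_rot: [-2.582, -1.788, 0.004]
ft_force: [1.4, -0.5, 0.7]
finger_gap: 1.003
grip_force: 0.0
```

Call:
jog_arm(motion=[[[0,0,0,0,0,0,0.2],[0,0,0,0,0,0,0.4],[0,0,0,0,0,0,0.6],[0,0,0,0,0,0,0.6],[0,0,0,0,0,0,0.6]]], newtons=40)

```text
t: 7.05
eef_pos: [0.4267, 0.2293, 0.0056]
tool_rot: [2.581, 1.79, 0.003]
ft_force: [-0.7, -1.3, 6.4]
finger_gap: 0.621
grip_force: 42.0
```

Call:
jog_arm(motion=[[[0,0,0,0,0,-0.02,0.7],[0,0,0,0,0,-0.08,0.7],[0,0,0,0,0,-0.16,0.7],[0,0,0,0,0,-0.24,0.7],[0,0,0,0,0,-0.32,0.7],[0,0,0,0,0,-0.36,0.7],[0,0,0,0,0,-0.36,0.7]]], newtons=40)

```text
t: 7.75
eef_pos: [0.4268, 0.2295, 0.2249]
tool_rot: [2.581, 1.789, 0.011]
ft_force: [0.2, 0.4, -2.5]
finger_gap: 0.618
grip_force: 43.5
```

```bash
python3 - <<'E'
from h import *
st(); plan([.575,-.021,.2],-95.8)
E
```

```text
t 7.75 p [0.4268 0.2295 0.2249] ya -20.5 zz -1.0 F [ 0.2  0.4 -2.5] T [ 0.01 -0.03 -0.01] gap 0.618 g 43.5 q [0.42 0.16 1.71 0.   1.27 0.78]
to [0.575, -0.021, 0.2] -95.8 -> [0.0007, -0.005, 0.8364, -0.3047, 0.3776, 0.0418] rows>= 9
```

Call:
jog_arm(motion=[[[0,0,0.1,-0.035,0.045,0,0.7],[0,0,0.19,-0.07,0.085,0,0.7],[0,0,0.28,-0.105,0.13,0,0.7],[0,0,0.37,-0.14,0.17,0,0.7],[0,0,0.46,-0.17,0.21,0.01,0.7],[0,0,0.55,-0.2,0.25,0.02,0.7],[0,0,0.64,-0.235,0.295,0.03,0.7],[0,0,0.73,-0.27,0.335,0.04,0.7],[0,-0.005,0.81,-0.295,0.365,0.0418,0.7],[0,-0.005,0.8364,-0.3047,0.3776,0.0418,0.7]]])

```text
t: 8.75
eef_pos: [0.5739, -0.0232, 0.1938]
tool_rot: [3.133, -0.167, -0.013]
ft_force: [-0.4, 0.8, -2.1]
finger_gap: 0.62
grip_force: 43.5
```

```bash
python3 - <<'E'
from h import *
st(); plan([.575,-.021,.044],-95.8)
E
```

```text
t 8.75 p [ 0.5739 -0.0232  0.1938] ya -96.1 zz -1.0 F [-0.4  0.8 -2.1] T [-0.01  0.04  0.01] gap 0.62 g 43.5 q [-0.1   0.39  1.49 -0.    1.27  1.58]
to [0.575, -0.021, 0.044] -95.8 -> [0.003, 0.0052, -0.0034, 0.0035, -0.0049, 0.2497] rows>= 3
```

Call:
jog_arm(motion=[[[0.003,0.005,-0.003,0.0035,-0.0049,0.05,0.7],[0.003,0.005,-0.003,0.0035,-0.0049,0.11,0.7],[0.003,0.005,-0.003,0.0035,-0.0049,0.16,0.7],[0.003,0.005,-0.003,0.0035,-0.0049,0.2,0.7],[0.003,0.005,-0.003,0.0035,-0.0049,0.225,0.7],[0.003,0.005,-0.003,0.0035,-0.0049,0.24,0.7],[0.003,0.005,-0.003,0.0035,-0.0049,0.246,0.7],[0.003,0.005,-0.003,0.0035,-0.0049,0.25,0.7],[0.003,0.005,-0.003,0.0035,-0.0049,0.25,0.7]]])

```text
t: 9.65
eef_pos: [0.5758, -0.0194, 0.0458]
tool_rot: [-3.138, 0.152, -0.005]
ft_force: [0.0, 0.3, -2.5]
finger_gap: 0.62
grip_force: 43.4
```

Call:
jog_arm(motion=[[[0,0,0,0,0,0.003,0.7],[0,0,0,0,0,0.005,0.7],[0,0,0,0,0,0.005,0.7]]])

```text
t: 9.95
eef_pos: [0.5772, -0.0196, 0.0445]
tool_rot: [3.138, -0.152, 0.011]
ft_force: [1.4, -0.5, 12.9]
finger_gap: 0.621
grip_force: 45.0
```

Touching the floor (+13 N). Release and rise.

Call:
jog_arm(motion=[[[0,0,0,0,0,0,0.3],[0,0,0,0,0,0,0],[0,0,0,0,0,0,0],[0,0,0,0,0,-0.01,0],[0,0,0,0,0,-0.06,0],[0,0,0,0,0,-0.14,0],[0,0,0,0,0,-0.22,0],[0,0,0,0,0,-0.3,0],[0,0,0,0,0,-0.3,0]]])

```text
t: 10.85
eef_pos: [0.577, -0.0196, 0.2296]
tool_rot: [3.137, -0.152, 0.021]
ft_force: [-0.0, 0.2, 0.2]
finger_gap: 1.0
grip_force: 0.0
```

```bash
python3 - <<'E'
from h import *
st(); c=cap("top"); casts(c); plan([.42,.375,.13],21)
E
```

```text
t 10.85 p [ 0.577  -0.0196  0.2296] ya -95.5 zz -0.9999 F [-0.   0.2  0.2] T [-0.02  0.03  0.01] gap 1.0 g 0.0 q [-0.1   0.36  1.45  0.    1.32  1.57]
cast [160. 214.] n 219 rect mm [420.4 374.4] [51.6 69.2] 21.5 z [0.0156 0.0238 0.0434]
to [0.42, 0.375, 0.13] 21 -> [0.0053, -0.0035, -1.2948, -0.3235, -0.6293, 0.1571] rows>= 14
```

Call:
jog_arm(motion=[[[0.003,-0.003,-0.9,-0.23,-0.45,0,0],[0.003,-0.003,-0.9,-0.23,-0.45,0,0],[0.003,-0.003,-0.9,-0.23,-0.45,0,0],[0.003,-0.003,-0.9,-0.23,-0.45,0,0],[0.003,-0.003,-0.9,-0.23,-0.45,0,0],[0.003,-0.003,-0.9,-0.23,-0.45,0,0],[0.003,-0.003,-0.9,-0.23,-0.45,0,0],[0.003,-0.003,-0.9,-0.23,-0.45,0,0],[0.003,-0.003,-0.9,-0.23,-0.45,0,0],[0.003,-0.003,-0.9,-0.23,-0.45,0,0]]])

```text
t: 11.9
eef_pos: [0.4632, 0.2626, 0.2207]
tool_rot: [-2.476, -1.928, 0.007]
ft_force: [-0.7, 0.8, 0.4]
finger_gap: 0.999
grip_force: 0.0
```

```bash
python3 - <<'E'
from h import *
st(); c=cap("top"); casts(c); plan([.421,.375,.1],21); plan([.421,.375,.003],21)
E
```

```text
t 11.9 p [0.4632 0.2626 0.2207] ya -14.2 zz -1.0 F [-0.7  0.8  0.4] T [ 0.04 -0.02 -0.02] gap 0.999 g 0.0 q [0.45 0.27 1.58 0.   1.29 0.69]
to [0.421, 0.375, 0.1] 21 -> [-0.0038, -0.0004, -0.3902, 0.1648, -0.1129, 0.2017] rows>= 5
to [0.421, 0.375, 0.003] 21 -> [-0.0038, -0.0004, -0.3902, 0.165, -0.112, 0.3633] rows>= 5
```

```bash
python3 - <<'E'
from h import *
c=cap("scene"); casts(c,box=(.25,.65,.1,.6)); c=cap("top"); casts(c,box=(.1,.9,-.3,.75)); save(c["color"][90:300,110:370],"b.png",3)
E
```

```text
cast [323. 156.] n 151 rect mm [425.9 376.6] [57.3 74.4] 24.8 z [0.0144 0.0226 0.0345]
```

View pics/b.png

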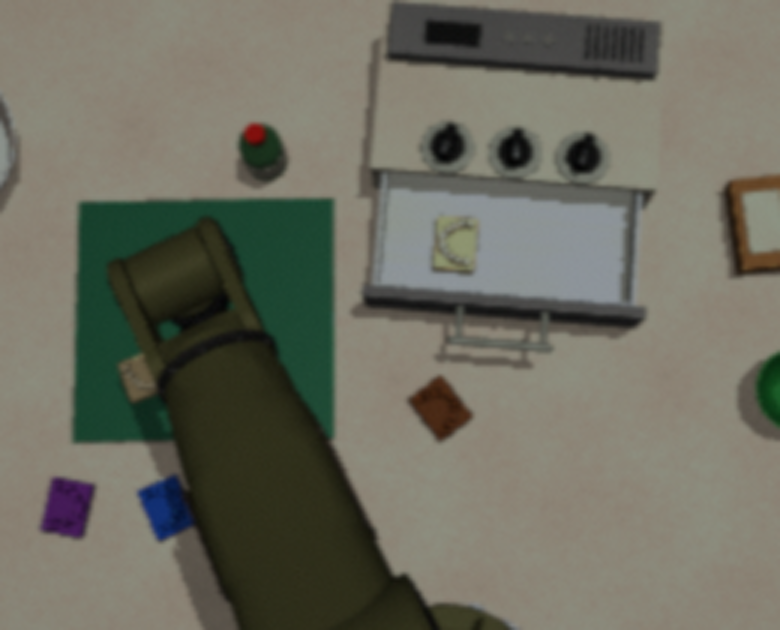

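The crop shows cast A in the drawer at (455,245), and cast B under the arm at about (140,378), unmoved. The scene camera confirms that.

Call:
jog_arm(motion=[[[-0.004,0,-0.39,0.165,-0.112,0,0],[-0.004,0,-0.39,0.165,-0.112,0.02,0],[-0.004,0,-0.39,0.165,-0.112,0.05,0],[-0.004,0,-0.39,0.165,-0.112,0.1,0],[-0.004,0,-0.39,0.165,-0.112,0.17,0],[-0.004,0,-0.39,0.165,-0.112,0.24,0],[-0.004,0,-0.39,0.165,-0.112,0.3,0],[-0.004,0,-0.39,0.165,-0.112,0.34,0],[-0.004,0,-0.39,0.165,-0.112,0.3625,0],[-0.004,0,-0.39,0.165,-0.112,0.3625,0]]])

```text
t: 13.05
eef_pos: [0.422, 0.375, 0.0031]
tool_rot: [1.791, 2.581, -0.001]
ft_force: [0.7, 0.9, 0.1]
finger_gap: 1.0
grip_force: 0.0
```

Call:
jog_arm(motion=[[[0,0,0,0,0,0,0.2],[0,0,0,0,0,0,0.4],[0,0,0,0,0,0,0.7],[0,0,0,0,0,0,0.7],[0,0,0,0,0,0,0.7]]], newtons=40)

```text
t: 13.55
eef_pos: [0.4234, 0.3761, 0.0064]
tool_rot: [1.789, 2.581, 0.008]
ft_force: [-0.5, -0.4, 6.4]
finger_gap: 0.619
grip_force: 42.7
```

Call:
jog_arm(motion=[[[0,0,0,0,0,-0.02,0.7],[0,0,0,0,0,-0.08,0.7],[0,0,0,0,0,-0.16,0.7],[0,0,0,0,0,-0.24,0.7],[0,0,0,0,0,-0.32,0.7],[0,0,0,0,0,-0.36,0.7],[0,0,0,0,0,-0.36,0.7]]])

```text
t: 14.25
eef_pos: [0.423, 0.3759, 0.2258]
tool_rot: [1.788, 2.58, 0.015]
ft_force: [0.3, -0.1, -2.7]
finger_gap: 0.619
grip_force: 43.5
```

```bash
python3 - <<'E'
from h import *
st(); plan([.5625,-.151,.2],-95.8)
E
```

```text
t 14.25 p [0.423  0.3759 0.2258] ya 20.6 zz -0.9999 F [ 0.3 -0.1 -2.7] T [ 0.    0.04 -0.  ] gap 0.619 g 43.5 q [ 0.66  0.33  1.49 -0.    1.31  0.3 ]
to [0.5625, -0.151, 0.2] -95.8 -> [0.0021, -0.0075, 1.2929, -0.904, -0.091, 0.0395] rows>= 14
```

Call:
jog_arm(motion=[[[0,0,0.09,-0.06,-0.006,0,0.7],[0,0,0.18,-0.13,-0.013,0,0.7],[0,0,0.27,-0.19,-0.019,0,0.7],[0,0,0.36,-0.25,-0.025,0,0.7],[0,0,0.45,-0.31,-0.031,0,0.7],[0,0,0.54,-0.38,-0.038,0,0.7],[0,0,0.63,-0.44,-0.044,0,0.7],[0,0,0.72,-0.5,-0.05,0,0.7],[0,0,0.81,-0.56,-0.056,0,0.7],[0,0,0.9,-0.63,-0.063,0,0.7]]])

```text
t: 15.25
eef_pos: [0.5191, 0.0069, 0.2196]
tool_rot: [-3.038, -0.793, -0.002]
ft_force: [1.3, -0.3, -2.3]
finger_gap: 0.62
grip_force: 43.4
```

```bash
python3 - <<'E'
from h import *
st(); plan([.5625,-.151,.2],-95.8)
E
```

```text
t 15.25 p [0.5191 0.0069 0.2196] ya -60.7 zz -1.0 F [ 1.3 -0.3 -2.3] T [ 0.01 -0.06  0.01] gap 0.62 g 43.4 q [-0.06  0.24  1.62  0.    1.28  1.  ]
to [0.5625, -0.151, 0.2] -95.8 -> [-0.001, -0.0007, 0.3895, -0.0655, 0.265, 0.0323] rows>= 5
```

Call:
jog_arm(motion=[[[0,0,0.08,-0.013,0.05,0,0.7],[0,0,0.16,-0.026,0.11,0.01,0.7],[0,0,0.24,-0.04,0.16,0.02,0.7],[0,0,0.32,-0.053,0.21,0.03,0.7],[0,0,0.39,-0.0655,0.265,0.0323,0.7],[0,0,0.39,-0.0655,0.265,0.0323,0.7],[0,0,0.39,-0.0655,0.265,0.0323,0.7]]])

```text
t: 15.95
eef_pos: [0.5633, -0.1499, 0.1998]
tool_rot: [-3.136, 0.152, -0.0]
ft_force: [0.7, 0.6, -2.4]
finger_gap: 0.623
grip_force: 43.4
```

```bash
python3 - <<'E'
from h import *
st(); plan([.5625,-.151,.045],-95.8)
E
```

```text
t 15.95 p [ 0.5633 -0.1499  0.1998] ya -95.6 zz -1.0 F [ 0.7  0.6 -2.4] T [ 0.01  0.02 -0.  ] gap 0.623 g 43.4 q [-0.32  0.4   1.46  0.    1.28  1.34]
to [0.5625, -0.151, 0.045] -95.8 -> [-0.0014, -0.0, 0.0026, -0.0011, 0.0026, 0.258] rows>= 4
```

Call:
jog_arm(motion=[[[0,0,0,0,0,0.05,0.7],[0,0,0,0,0,0.11,0.7],[0,0,0,0,0,0.16,0.7],[0,0,0,0,0,0.2,0.7],[0,0,0,0,0,0.23,0.7],[0,0,0,0,0,0.25,0.7],[0,0,0,0,0,0.257,0.7],[0,0,0,0,0,0.26,0.7],[0,0,0,0,0,0.26,0.7]]])

```text
t: 16.85
eef_pos: [0.5647, -0.1493, 0.0457]
tool_rot: [-3.137, 0.151, -0.005]
ft_force: [0.8, -0.6, -1.9]
finger_gap: 0.622
grip_force: 43.4
```

Call:
jog_arm(motion=[[[0,0,0,0,0,0.003,0.7],[0,0,0,0,0,0.005,0.7],[0,0,0,0,0,0.005,0.7]]])

```text
t: 17.15
eef_pos: [0.5666, -0.1496, 0.0453]
tool_rot: [-3.138, 0.151, -0.014]
ft_force: [1.1, 5.1, 18.7]
finger_gap: 0.618
grip_force: 45.9
```

Call:
jog_arm(motion=[[[0,0,0,0,0,0,0.3],[0,0,0,0,0,0,0],[0,0,0,0,0,0,0],[0,0,0,0,0,-0.01,0],[0,0,0,0,0,-0.06,0],[0,0,0,0,0,-0.14,0],[0,0,0,0,0,-0.22,0],[0,0,0,0,0,-0.28,0],[0,0,0,0,0,-0.28,0]]])

```text
t: 18.05
eef_pos: [0.5654, -0.1502, 0.2159]
tool_rot: [3.137, -0.152, 0.017]
ft_force: [0.9, -0.1, -0.3]
finger_gap: 1.0
grip_force: 0.0
```

```bash
python3 - <<'E'
from h import *
st(); plan([.38,-.07,.23],-5.8)
E
```

```text
t 18.05 p [ 0.5654 -0.1502  0.2159] ya -95.5 zz -0.9999 F [ 0.9 -0.1 -0.3] T [ 0.01 -0.01 -0.01] gap 1.0 g 0.0 q [-0.32  0.38  1.44  0.    1.3   1.34]
to [0.38, -0.07, 0.23] -5.8 -> [0.0056, -0.0052, -0.9971, -0.3202, -0.1032, -0.027] rows>= 11
```

Call:
jog_arm(motion=[[[0.005,-0.005,-0.997,-0.22,-0.1,0,0.3],[0.005,-0.005,-0.997,-0.22,-0.1,0,0.5],[0.005,-0.005,-0.997,-0.22,-0.1,0,0.5],[0.005,-0.005,-0.997,-0.22,-0.1,0,0.5],[0.005,-0.005,-0.997,-0.22,-0.1,0,0.5],[0.005,-0.005,-0.997,-0.22,-0.1,0,0.5],[0.005,-0.005,-0.997,-0.22,-0.1,0,0.5],[0.005,-0.005,-0.997,-0.22,-0.1,0,0.5],[0.005,-0.005,-0.997,-0.22,-0.1,0,0.5],[0.005,-0.005,-0.997,-0.22,-0.1,0,0.5]]])

```text
t: 19.05
eef_pos: [0.4381, -0.0772, 0.2094]
tool_rot: [-2.388, -2.03, 0.007]
ft_force: [0.9, -0.4, 0.7]
finger_gap: 0.498
grip_force: 0.0
```

```bash
python3 - <<'E'
from h import *
st(); plan([.4385,-.0757,.2],-5.8);plan([.4385,-.0757,.079],-5.8)
c=cap("top"); casts(c,.05,.08,(.4,.7,-.3,.1)); save(c["color"][120:220,220:350],"dr.png",5)
W=c["W"]; x,y,z=W[...,0],W[...,1],W[...,2]
p=W[(z>.08)&(z<.107)&(x<.465)&(x>.40)&(y<-.02)&(y>-.15)]; print("handle",len(p),p.mean(0).round(4))
E
```

```text
t 19.05 p [ 0.4381 -0.0772  0.2094] ya -9.2 zz -1.0 F [ 0.9 -0.4  0.7] T [-0.01  0.04  0.  ] gap 0.498 g 0.0 q [-0.26  0.09  1.83  0.    1.24 -0.1 ]
to [0.4385, -0.0757, 0.2] -5.8 -> [-0.0052, -0.0011, -0.0383, 0.0025, 0.0005, 0.0157] rows>= 1
to [0.4385, -0.0757, 0.079] -5.8 -> [-0.0052, -0.0011, -0.0383, 0.0022, 0.0021, 0.2174] rows>= 3
cast [302. 170.] n 154 rect mm [ 579.5 -179.4] [53.6 70.5] 83.8 z [0.0542 0.0626 0.0779]
cast [261. 169.] n 161 rect mm [578.1 -22. ] [52.2 71.6] 81.7 z [0.0549 0.0618 0.0773]
handle 34 [ 0.4426 -0.0883  0.0973]
```

View pics/dr.png

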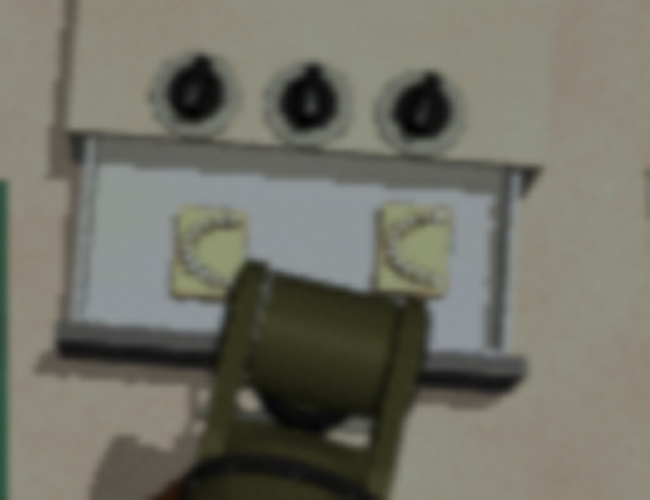

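The view shows both casts flat in the drawer, cast A at crop (210,252) and cast B at (415,250). Cast B was nudged about 3 cm but is still flat (slab top z 0.062) and well inside. Now I shut the drawer.

Call:
jog_arm(motion=[[[-0.005,0,-0.038,0.0022,0.002,0.05,0.5],[-0.005,0,-0.038,0.0022,0.002,0.1,0.5],[-0.005,0,-0.038,0.0022,0.002,0.15,0.5],[-0.005,0,-0.038,0.0022,0.002,0.19,0.5],[-0.005,0,-0.038,0.0022,0.002,0.2174,0.5],[-0.005,0,-0.038,0.0022,0.002,0.2174,0.5],[-0.005,0,-0.038,0.0022,0.002,0.2174,0.8],[-0.005,0,-0.038,0.0022,0.002,0.2174,1],[-0.005,0,-0.038,0.0022,0.002,0.2174,1],[-0.005,0,-0.038,0.0022,0.002,0.2174,1]]], newtons=50)

```text
t: 20.1
eef_pos: [0.4394, -0.0759, 0.0804]
tool_rot: [2.337, 2.098, 0.004]
ft_force: [0.2, -0.1, 7.3]
finger_gap: 0.106
grip_force: 48.8
```

Call:
jog_arm(motion=[[[0,0,0,0,0.004,0,1],[0,0,0,0,0.015,0,1],[0,0,0,0,0.035,0,1],[0,0,0,0,0.06,0,1],[0,0,0,0,0.085,0,1],[0,0,0,0,0.11,0,1],[0,0,0,0,0.135,0,1],[0,0,0,0,0.155,0,1],[0,0,0,0,0.17,0,1],[0,0,0,0,0.18,0,1]]])

```text
t: 21.1
eef_pos: [0.5472, -0.0865, 0.0805]
tool_rot: [-2.338, -2.098, -0.006]
ft_force: [-1.1, 9.6, 7.8]
finger_gap: 0.106
grip_force: 49.3
```

Call:
jog_arm(motion=[[[0,0,0,0,0.012,0,1],[0,0,0,0,0.024,0,1],[0,0,0,0,0.036,0,1],[0,0,0,0,0.046,0,1],[0,0,0,0,0.054,0,1],[0,0,0,0,0.06,0,1],[0,0,0,0,0.06,0,1]]])

```text
t: 21.8
eef_pos: [0.5829, -0.09, 0.0805]
tool_rot: [-2.337, -2.098, -0.006]
ft_force: [1.9, 10.1, 6.1]
finger_gap: 0.108
grip_force: 49.2
```

```bash
python3 - <<'E'
from h import *
st()
E
```

```text
t 21.8 p [ 0.5829 -0.09    0.0805] ya -6.2 zz -1.0 F [ 1.9 10.1  6.1] T [ 1.58 -0.26  0.12] gap 0.108 g 49.2 q [-0.22  0.55  1.55  0.    1.05 -0.11]
```

Call:
jog_arm(motion=[[[0,0,0,0,0.005,0,1],[0,0,0,0,0.01,0,1],[0,0,0,0,0.012,0,1],[0,0,0,0,0.014,0,1],[0,0,0,0,0.015,0,1],[0,0,0,0,0.015,0,1]]])

```text
t: 22.4
eef_pos: [0.5888, -0.0905, 0.0804]
tool_rot: [-2.332, -2.095, 0.002]
ft_force: [-25.0, 12.8, 20.5]
finger_gap: 0.108
grip_force: 51.1
```

Call:
jog_arm(motion=[[[0,0,0,0,0,0,0.7],[0,0,0,0,-0.003,0,0.5],[0,0,0,0,-0.003,0,0.5],[0,0,0,0,-0.003,-0.04,0.5],[0,0,0,0,-0.003,-0.12,0.5],[0,0,0,0,-0.003,-0.2,0.5],[0,0,0,0,-0.003,-0.26,0.5],[0,0,0,0,-0.003,-0.26,0.5]]])

```text
t: 23.2
eef_pos: [0.5905, -0.0927, 0.2412]
tool_rot: [2.333, 2.094, 0.011]
ft_force: [-0.1, 0.4, -0.2]
finger_gap: 0.499
grip_force: 0.0
```

```bash
python3 - <<'E'
from h import *
st(); plan([.681,-.098,.22],81)
for n in("top","scene"):
    W=cap(n)["W"]; np.save(n+"W.npy",W)
E
python3 unit.py | grep -E "knob|handle"
```

```text
t 23.2 p [ 0.5905 -0.0927  0.2412] ya -6.2 zz -1.0 F [-0.1  0.4 -0.2] T [ 0.   -0.04  0.01] gap 0.499 g 0.0 q [-0.22  0.39  1.37  0.    1.37 -0.11]
to [0.681, -0.098, 0.22] 81 -> [0.0051, 0.0042, -0.9688, 0.0074, 0.1506, 0.0367] rows>= 11
top knob 42 [ 0.6867 -0.0135  0.1531] pca 161.0 [0.0041 0.012 ] rect [687.2 -14.1] [13.5 40.2] 68.9
scene handle 121 [[0.583, -0.1464, 0.0869], [0.5924, -0.0951, 0.0951], [0.6014, -0.0264, 0.1024]] line [0.06963095 0.59881845]
scene knob 51 [ 0.694  -0.0127  0.1505] pca 159.8 [0.0047 0.013 ] rect [693.1 -13.5] [18.3 46.6] 73.3
scene knob 57 [ 0.6857 -0.0968  0.1508] pca 173.7 [0.0044 0.0131] rect [683.4 -96.3] [14.8 45.9] 84.1
scene knob 58 [ 0.6777 -0.1818  0.1507] pca 161.3 [0.0046 0.0125] rect [ 675.1 -180.2] [16.1 46. ] 73.8
```

Call:
jog_arm(motion=[[[0.005,0.004,-0.9688,0.0074,0.1506,0.0367,0.5],[0.005,0.004,-0.9688,0.0074,0.1506,0.0367,0.5],[0.005,0.004,-0.9688,0.0074,0.1506,0.0367,0.5],[0.005,0.004,-0.9688,0.0074,0.1506,0.0367,0.5],[0.005,0.004,-0.9688,0.0074,0.1506,0.0367,0.5],[0.005,0.004,-0.9688,0.0074,0.1506,0.0367,0.5],[0.005,0.004,-0.9688,0.0074,0.1506,0.0367,0.5],[0.005,0.004,-0.9688,0.0074,0.1506,0.0367,0.5],[0.005,0.004,-0.9688,0.0074,0.1506,0.0367,0.5],[0.005,0.004,-0.9688,0.0074,0.1506,0.0367,0.5]]])

```text
t: 24.3
eef_pos: [0.6788, -0.0975, 0.2111]
tool_rot: [-0.27, -3.118, -0.002]
ft_force: [-0.4, -0.3, 0.2]
finger_gap: 0.505
grip_force: 0.0
```

```bash
python3 - <<'E'
from h import *
st(); plan([.681,-.098,.13],81)
E
```

```text
t 24.3 p [ 0.6788 -0.0975  0.2111] ya 80.1 zz -0.9999 F [-0.4 -0.3  0.2] T [-0.05  0.04  0.04] gap 0.505 g 0.0 q [-0.2   0.63  1.09  0.    1.43 -1.59]
to [0.681, -0.098, 0.13] 81 -> [0.0004, -0.0075, -0.0099, -0.0053, -0.0002, 0.1352] rows>= 2
```

Call:
jog_arm(motion=[[[0,-0.007,-0.01,-0.005,0,0.03,0.5],[0,-0.007,-0.01,-0.005,0,0.07,0.5],[0,-0.007,-0.01,-0.005,0,0.1,0.5],[0,-0.007,-0.01,-0.005,0,0.12,0.5],[0,-0.007,-0.01,-0.005,0,0.133,0.5],[0,-0.007,-0.01,-0.005,0,0.133,0.5],[0,-0.007,-0.01,-0.005,0,0.133,0.7],[0,-0.007,-0.01,-0.005,0,0.133,1],[0,-0.007,-0.01,-0.005,0,0.133,1],[0,-0.007,-0.01,-0.005,0,0.133,1]]], newtons=60)

```text
t: 25.3
eef_pos: [0.6826, -0.096, 0.135]
tool_rot: [0.253, 3.126, 0.004]
ft_force: [4.3, 11.9, 1.9]
finger_gap: 0.145
grip_force: 60.3
```

```bash
python3 - <<'E'
from h import *
st()
E
```

```text
t 25.3 p [ 0.6826 -0.096   0.135 ] ya 80.7 zz -1.0 F [ 4.3 11.9  1.9] T [ 1.62 -0.68 -0.02] gap 0.145 g 60.3 q [-0.19  0.69  1.17  0.    1.27 -1.6 ]
```

Call:
jog_arm(motion=[[[0,0,0.05,0,0,0,1],[0,0,0.14,0,0,0,1],[0,0,0.23,0,0,0,1],[0,0,0.32,0,0,0,1],[0,0,0.41,0,0,0,1],[0,0,0.5,0,0,0,1],[0,0,0.59,0,0,0,1],[0,0,0.68,0,0,0,1],[0,0,0.77,0,0,0,1],[0,0,0.85,0,0,0,1]]])

```text
t: 26.3
eef_pos: [0.6815, -0.0967, 0.135]
tool_rot: [2.144, 2.295, 0.004]
ft_force: [-6.6, 8.6, 6.6]
finger_gap: 0.147
grip_force: 61.1
```

```bash
python3 - <<'E'
from h import *
st()
E
```

```text
t 26.3 p [ 0.6815 -0.0967  0.135 ] ya 3.9 zz -1.0 F [-6.6  8.6  6.6] T [1.16 1.6  0.13] gap 0.147 g 61.1 q [-0.19  0.69  1.17  0.    1.28 -0.26]
```

Call:
jog_arm(motion=[[[0,0,0.05,0,0,0,1],[0,0,0.1,0,0,0,1],[0,0,0.15,0,0,0,1],[0,0,0.2,0,0,0,1],[0,0,0.25,0,0,0,1],[0,0,0.29,0,0,0,1],[0,0,0.29,0,0,0,1]]])

```text
t: 27.0
eef_pos: [0.681, -0.0965, 0.1349]
tool_rot: [-2.604, -1.756, -0.003]
ft_force: [-10.5, 8.3, 9.3]
finger_gap: 0.149
grip_force: 61.4
```

```bash
python3 - <<'E'
from h import *
st()
E
```

```text
t 27.0 p [ 0.681  -0.0965  0.1349] ya -22.0 zz -1.0 F [-10.5   8.3   9.3] T [ 1.58  2.21 -0.05] gap 0.149 g 61.4 q [-0.19  0.69  1.17  0.    1.28  0.19]
```

Call:
jog_arm(motion=[[[0,0,0.03,0,0,0,1],[0,0,0.06,0,0,0,1],[0,0,0.09,0,0,0,1],[0,0,0.09,0,0,0,1]]], newtons=90)

```text
t: 27.4
eef_pos: [0.6809, -0.0964, 0.135]
tool_rot: [-2.72, -1.568, -0.002]
ft_force: [-11.3, 9.1, 10.1]
finger_gap: 0.137
grip_force: 90.7
```

```bash
python3 - <<'E'
from h import *
st()
E
```

```text
t 27.4 p [ 0.6809 -0.0964  0.135 ] ya -30.1 zz -1.0 F [-11.3   9.1  10.1] T [ 1.7   2.49 -0.08] gap 0.137 g 90.7 q [-0.19  0.69  1.17  0.    1.28  0.33]
```

Call:
jog_arm(motion=[[[0,0,0.03,0,0,0,1],[0,0,0.06,0,0,0,1],[0,0,0.06,0,0,0,1]]])

```text
t: 27.7
eef_pos: [0.6811, -0.0963, 0.1351]
tool_rot: [-2.79, -1.443, -0.002]
ft_force: [-11.6, 7.9, 9.0]
finger_gap: 0.14
grip_force: 110.7
```

```bash
python3 - <<'E'
from h import *
st()
E
```

```text
t 27.7 p [ 0.6811 -0.0963  0.1351] ya -35.3 zz -1.0 F [-11.6   7.9   9. ] T [1.63 2.1  2.46] gap 0.14 g 110.7 q [-0.19  0.69  1.17  0.    1.28  0.42]
```

Call:
jog_arm(motion=[[[0,0,0.015,0,0,0,1],[0,0,0.03,0,0,0,1],[0,0,0.03,0,0,0,1]]])

```text
t: 28.0
eef_pos: [0.6811, -0.0963, 0.1351]
tool_rot: [-2.822, -1.38, -0.002]
ft_force: [-11.5, 7.6, 9.7]
finger_gap: 0.14
grip_force: 132.3
```

```bash
python3 - <<'E'
from h import *
st()
E
```

```text
t 28.0 p [ 0.6811 -0.0963  0.1351] ya -37.9 zz -1.0 F [-11.5   7.6   9.7] T [1.55 2.06 3.37] gap 0.14 g 132.3 q [-0.19  0.69  1.17  0.    1.28  0.47]
```

Call:
jog_arm(motion=[[[0,0,0,0,0,0,0.7],[0,0,0,0,0,0,0.5],[0,0,0,0,0,0,0.5],[0,0,0,0,0,-0.04,0.5],[0,0,0,0,0,-0.09,0.5],[0,0,0,0,0,-0.14,0.5],[0,0,-0.09,0,0,-0.14,0.5],[0,0,-0.18,0,0,-0.14,0.5],[0,0,-0.27,0,0,-0.14,0.5],[0,0,-0.34,0,0,-0.14,0.5]]], newtons=60)

```text
t: 29.0
eef_pos: [0.6815, -0.098, 0.2177]
tool_rot: [2.356, 2.076, 0.003]
ft_force: [0.5, 0.3, 0.0]
finger_gap: 0.503
grip_force: 0.0
```

```bash
python3 - <<'E'
from h import *
st(); plan([.6896,-.012,.215],70.3); np.save("topW.npy",cap("top")["W"]);np.save("sceneW.npy",cap("scene")["W"])
E
python3 unit.py | grep knob
```

```text
t 29.0 p [ 0.6815 -0.098   0.2177] ya -7.2 zz -1.0 F [0.5 0.3 0. ] T [ 0.03  0.03 -0.03] gap 0.503 g 0.0 q [-0.2   0.63  1.08  0.    1.43 -0.07]
to [0.6896, -0.012, 0.215] 70.3 -> [0.0016, 0.001, -0.8614, 0.1439, -0.0046, 0.0045] rows>= 10
top knob 44 [ 0.6861 -0.0133  0.1519] pca 161.6 [0.0042 0.0128] rect [686.1 -13.3] [13.2 40.9] 71.4
top knob 39 [ 0.6721 -0.1831  0.1518] pca 164.3 [0.0041 0.0118] rect [ 671.9 -182.4] [13.8 42.4] 72.8
scene knob 47 [ 0.6935 -0.0123  0.1512] pca 162.8 [0.0043 0.0127] rect [693.3 -11.8] [13.3 45. ] 71.3
scene knob 60 [ 0.6847 -0.0965  0.1502] pca 63.0 [0.005  0.0118] rect [682.7 -94.7] [38.4 18.8] 62.8
scene knob 54 [ 0.6767 -0.1811  0.151 ] pca 163.1 [0.0042 0.0129] rect [ 673.9 -179.5] [14.6 46.7] 68.7
```

Call:
jog_arm(motion=[[[0.002,0.001,-0.09,0.1439,-0.0046,0.0045,0.5],[0.002,0.001,-0.18,0.1439,-0.0046,0.0045,0.5],[0.002,0.001,-0.27,0.1439,-0.0046,0.0045,0.5],[0.002,0.001,-0.36,0.1439,-0.0046,0.0045,0.5],[0.002,0.001,-0.45,0.1439,-0.0046,0.0045,0.5],[0.002,0.001,-0.54,0.1439,-0.0046,0.0045,0.5],[0.002,0.001,-0.63,0.1439,-0.0046,0.0045,0.5],[0.002,0.001,-0.72,0.1439,-0.0046,0.0045,0.5],[0.002,0.001,-0.81,0.1439,-0.0046,0.0045,0.5],[0.002,0.001,-0.87,0.1439,-0.0046,0.0045,0.5]]])

```text
t: 30.1
eef_pos: [0.6901, -0.012, 0.2149]
tool_rot: [-0.522, -3.097, 0.001]
ft_force: [-0.0, 0.5, 0.3]
finger_gap: 0.504
grip_force: 0.0
```

```bash
python3 - <<'E'
from h import *
st(); plan([.6896,-.012,.133],71.3)
E
```

```text
t 30.1 p [ 0.6901 -0.012   0.2149] ya 70.9 zz -1.0 F [-0.   0.5  0.3] T [ 0.07 -0.01  0.02] gap 0.504 g 0.0 q [-0.07  0.64  1.07 -0.    1.43 -1.31]
to [0.6896, -0.012, 0.133] 71.3 -> [-0.0003, -0.0004, -0.005, 0.0006, -0.0002, 0.1365] rows>= 2
```

Call:
jog_arm(motion=[[[0,0,-0.005,0,0,0.03,0.5],[0,0,-0.005,0,0,0.07,0.5],[0,0,-0.005,0,0,0.1,0.5],[0,0,-0.005,0,0,0.12,0.5],[0,0,-0.005,0,0,0.136,0.5],[0,0,-0.005,0,0,0.136,0.5],[0,0,-0.005,0,0,0.136,0.7],[0,0,-0.005,0,0,0.136,1],[0,0,-0.005,0,0,0.136,1],[0,0,-0.005,0,0,0.136,1]]], newtons=80)

```text
t: 31.1
eef_pos: [0.6906, -0.0112, 0.1347]
tool_rot: [0.512, 3.098, 0.001]
ft_force: [1.0, 4.8, 4.0]
finger_gap: 0.145
grip_force: 80.6
```

Call:
jog_arm(motion=[[[0,0,0.05,0,0,0,1],[0,0,0.14,0,0,0,1],[0,0,0.23,0,0,0,1],[0,0,0.32,0,0,0,1],[0,0,0.41,0,0,0,1],[0,0,0.5,0,0,0,1],[0,0,0.59,0,0,0,1],[0,0,0.68,0,0,0,1],[0,0,0.77,0,0,0,1],[0,0,0.85,0,0,0,1]]])

```text
t: 32.1
eef_pos: [0.6897, -0.0116, 0.1347]
tool_rot: [-2.327, -2.11, 0.001]
ft_force: [-8.1, 2.4, 7.0]
finger_gap: 0.142
grip_force: 81.2
```

Call:
jog_arm(motion=[[[0,0,0.05,0,0,0,1],[0,0,0.1,0,0,0,1],[0,0,0.15,0,0,0,1],[0,0,0.2,0,0,0,1],[0,0,0.25,0,0,0,1],[0,0,0.29,0,0,0,1],[0,0,0.29,0,0,0,1]]])

```text
t: 32.8
eef_pos: [0.6894, -0.0114, 0.1347]
tool_rot: [-2.739, -1.536, 0.002]
ft_force: [-10.2, 3.6, 8.7]
finger_gap: 0.139
grip_force: 82.0
```

```bash
python3 - <<'E'
from h import *
st()
E
```

```text
t 32.8 p [ 0.6894 -0.0114  0.1347] ya -31.4 zz -1.0 F [-10.2   3.6   8.7] T [0.66 1.87 0.86] gap 0.139 g 82.0 q [-0.07  0.7   1.17 -0.    1.28  0.48]
```

Torque is starting to rise near the expected end. I continue by about 6°.

Call:
jog_arm(motion=[[[0,0,0.03,0,0,0,1],[0,0,0.06,0,0,0,1],[0,0,0.07,0,0,0,1],[0,0,0.07,0,0,0,1]]], newtons=90)

```text
t: 33.2
eef_pos: [0.6895, -0.0114, 0.1348]
tool_rot: [2.817, 1.39, -0.003]
ft_force: [-9.4, 1.5, 10.2]
finger_gap: 0.144
grip_force: 128.1
```

```bash
python3 - <<'E'
from h import *
st()
E
```

```text
t 33.2 p [ 0.6895 -0.0114  0.1348] ya -37.5 zz -1.0 F [-9.4  1.5 10.2] T [0.48 1.72 3.25] gap 0.144 g 128.1 q [-0.07  0.7   1.17 -0.    1.28  0.58]
```

Call:
jog_arm(motion=[[[0,0,0,0,0,0,0.7],[0,0,0,0,0,0,0.5],[0,0,0,0,0,0,0.5],[0,0,0,0,0,-0.04,0.5],[0,0,0,0,0,-0.09,0.5],[0,0,0,0,0,-0.14,0.5],[0,0,-0.09,0,0,-0.14,0.5],[0,0,-0.18,0,0,-0.14,0.5],[0,0,-0.27,0,0,-0.14,0.5],[0,0,-0.34,0,0,-0.14,0.5]]])

```text
t: 34.2
eef_pos: [0.69, -0.0119, 0.2173]
tool_rot: [-2.348, -2.086, 0.001]
ft_force: [-0.2, -0.7, 0.8]
finger_gap: 0.496
grip_force: 0.0
```

```bash
python3 - <<'E'
from h import *
st(); plan([.6724,-.181,.215],72)
E
```

```text
t 34.2 p [ 0.69   -0.0119  0.2173] ya -6.8 zz -1.0 F [-0.2 -0.7  0.8] T [0.04 0.02 0.01] gap 0.496 g 0.0 q [-0.07  0.63  1.07 -0.    1.44  0.05]
to [0.6724, -0.181, 0.215] 72 -> [-0.0005, -0.0002, -0.8752, -0.2833, 0.004, 0.0039] rows>= 10
```

Call:
jog_arm(motion=[[[0,0,-0.09,-0.05,0.004,0.004,0.5],[0,0,-0.18,-0.1,0.004,0.004,0.5],[0,0,-0.27,-0.15,0.004,0.004,0.5],[0,0,-0.36,-0.2,0.004,0.004,0.5],[0,0,-0.45,-0.25,0.004,0.004,0.5],[0,0,-0.54,-0.2833,0.004,0.004,0.5],[0,0,-0.63,-0.2833,0.004,0.004,0.5],[0,0,-0.72,-0.2833,0.004,0.004,0.5],[0,0,-0.81,-0.2833,0.004,0.004,0.5],[0,0,-0.875,-0.2833,0.004,0.004,0.5]]], newtons=80)

```text
t: 35.2
eef_pos: [0.6714, -0.1811, 0.2149]
tool_rot: [-0.492, -3.102, 0.001]
ft_force: [1.0, 0.4, 1.4]
finger_gap: 0.497
grip_force: 0.0
```

```bash
python3 - <<'E'
from h import *
st(); plan([.6724,-.181,.133],72)
E
```

```text
t 35.2 p [ 0.6714 -0.1811  0.2149] ya 72.0 zz -1.0 F [1.  0.4 1.4] T [ 0.08  0.02 -0.01] gap 0.497 g 0.0 q [-0.32  0.65  1.05 -0.    1.44 -1.57]
to [0.6724, -0.181, 0.133] 72 -> [-0.0003, -0.0004, -0.0004, -0.0016, 0.0007, 0.1365] rows>= 2
```

Call:
jog_arm(motion=[[[0,0,0,-0.001,0,0.03,0.5],[0,0,0,-0.001,0,0.07,0.5],[0,0,0,-0.001,0,0.1,0.5],[0,0,0,-0.001,0,0.12,0.5],[0,0,0,-0.001,0,0.136,0.5],[0,0,0,-0.001,0,0.136,0.5],[0,0,0,-0.001,0,0.136,0.7],[0,0,0,-0.001,0,0.136,1],[0,0,0,-0.001,0,0.136,1],[0,0,0,-0.001,0,0.136,1]]], newtons=80)

```text
t: 36.2
eef_pos: [0.6727, -0.1801, 0.1348]
tool_rot: [0.499, 3.1, 0.001]
ft_force: [1.3, 6.7, 4.1]
finger_gap: 0.148
grip_force: 80.2
```

Call:
jog_arm(motion=[[[0,0,0.05,0,0,0,1],[0,0,0.14,0,0,0,1],[0,0,0.23,0,0,0,1],[0,0,0.32,0,0,0,1],[0,0,0.41,0,0,0,1],[0,0,0.5,0,0,0,1],[0,0,0.59,0,0,0,1],[0,0,0.68,0,0,0,1],[0,0,0.77,0,0,0,1],[0,0,0.85,0,0,0,1]]])

```text
t: 37.2
eef_pos: [0.6731, -0.1795, 0.1349]
tool_rot: [2.317, 2.12, 0.004]
ft_force: [5.3, 8.7, 2.2]
finger_gap: 0.141
grip_force: 80.1
```

Call:
jog_arm(motion=[[[0,0,0.05,0,0,0,1],[0,0,0.1,0,0,0,1],[0,0,0.15,0,0,0,1],[0,0,0.2,0,0,0,1],[0,0,0.25,0,0,0,1],[0,0,0.29,0,0,0,1],[0,0,0.29,0,0,0,1]]])

```text
t: 37.9
eef_pos: [0.6733, -0.1795, 0.1349]
tool_rot: [2.733, 1.548, 0.005]
ft_force: [8.1, 7.7, 2.9]
finger_gap: 0.142
grip_force: 80.2
```

Call:
jog_arm(motion=[[[0,0,0.03,0,0,0,1],[0,0,0.06,0,0,0,1],[0,0,0.06,0,0,0,1]]], newtons=90)

```text
t: 38.2
eef_pos: [0.6734, -0.1795, 0.135]
tool_rot: [2.8, 1.422, 0.004]
ft_force: [8.0, 7.7, 2.5]
finger_gap: 0.139
grip_force: 117.1
```

```bash
python3 - <<'E'
from h import *
st()
E
```

```text
t 38.2 p [ 0.6734 -0.1795  0.135 ] ya -36.2 zz -1.0 F [8.  7.7 2.5] T [ 1.45 -1.11  2.86] gap 0.139 g 117.1 q [-0.31  0.71  1.14  0.    1.29  0.32]
```

All three knobs are at their stops (Tz about 3 N·m each). Next I release, retreat and check.

Call:
jog_arm(motion=[[[0,0,0.02,0,0,0,1],[0,0,0.02,0,0,0,1],[0,0,0.02,0,0,0,0.7],[0,0,0.02,0,0,0,0.5],[0,0,0.02,0,0,0,0.5],[0,0,0.02,0,0,-0.04,0.5],[0,0,0.02,0,0,-0.1,0.5],[0,0,0.02,0,0,-0.16,0.5],[0,0,0.02,0,0,-0.22,0.5],[0,0,0.02,0,0,-0.22,0.5]]])

```text
t: 39.2
eef_pos: [0.673, -0.1817, 0.2715]
tool_rot: [2.82, 1.371, 0.008]
ft_force: [-0.2, 0.7, -0.1]
finger_gap: 0.496
grip_force: 0.0
```

```bash
python3 - <<'E'
from h import *
st(); plan([.4,-.25,.27],-36)
E
```

```text
t 39.2 p [ 0.673  -0.1817  0.2715] ya -38.2 zz -1.0 F [-0.2  0.7 -0.1] T [-0.   -0.03  0.04] gap 0.496 g 0.0 q [-0.32  0.62  0.97 -0.    1.54  0.35]
to [0.4, -0.25, 0.27] -36 -> [0.0048, -0.0013, -0.0241, -0.3707, -0.2873, -0.0004] rows>= 6
```

Call:
jog_arm(motion=[[[0,0,0,-0.05,-0.04,0,0.5],[0,0,0,-0.11,-0.085,0,0.5],[0,0,0,-0.17,-0.13,0,0.5],[0,0,0,-0.23,-0.18,0,0.5],[0,0,0,-0.29,-0.22,0,0.5],[0,0,0,-0.34,-0.26,0,0.5],[0,0,0,-0.37,-0.287,0,0.5],[0,0,0,-0.37,-0.287,0,0.5]]])

```text
t: 40.0
eef_pos: [0.3973, -0.2499, 0.2657]
tool_rot: [2.827, 1.37, -0.002]
ft_force: [-1.1, 0.6, -0.5]
finger_gap: 0.499
grip_force: 0.0
```

```bash
python3 - <<'E'
from h import *
st()
for n in("top","scene"):
    c=cap(n); np.save(n+"W.npy",c["W"]); 
    if n=="top": save(c["color"],"end.png")
E
python3 unit.py | grep -E "knob|handle"
```

```text
t 40.0 p [ 0.3973 -0.2499  0.2657] ya -38.3 zz -1.0 F [-1.1  0.6 -0.5] T [ 0.04 -0.03 -0.05] gap 0.499 g 0.0 q [-0.64  0.09  1.69 -0.    1.36  0.03]
top handle 110 [[0.5771, -0.1471, 0.0903], [0.5874, -0.0929, 0.0969], [0.6005, -0.0308, 0.1047]] line [0.06634046 0.5935566 ]
top knob 43 [ 0.6862 -0.0137  0.1529] pca 60.8 [0.0044 0.0118] rect [686.6 -12.8] [41.  13.8] 59.1
top knob 44 [ 0.6784 -0.0979  0.152 ] pca 58.9 [0.0045 0.0118] rect [677.8 -98.5] [40.6 16.1] 51.2
top knob 45 [ 0.6701 -0.1823  0.1531] pca 59.8 [0.0046 0.0114] rect [ 670.6 -181.7] [38.1 16.7] 64.9
scene handle 125 [[0.5833, -0.1456, 0.0885], [0.5929, -0.0912, 0.0957], [0.6031, -0.0266, 0.1017]] line [0.06844611 0.59933193]
scene knob 54 [ 0.6925 -0.0118  0.1505] pca 59.6 [0.0048 0.0125] rect [692.2 -10.5] [42.1 17.8] 56.6
scene knob 61 [ 0.6854 -0.0964  0.1506] pca 58.8 [0.0056 0.012 ] rect [684.  -95.7] [41.6 20.2] 64.5
scene knob 61 [ 0.6766 -0.181   0.1504] pca 59.5 [0.0049 0.012 ] rect [ 676.3 -180.6] [39.4 18.9] 61.3
```

View pics/end.png

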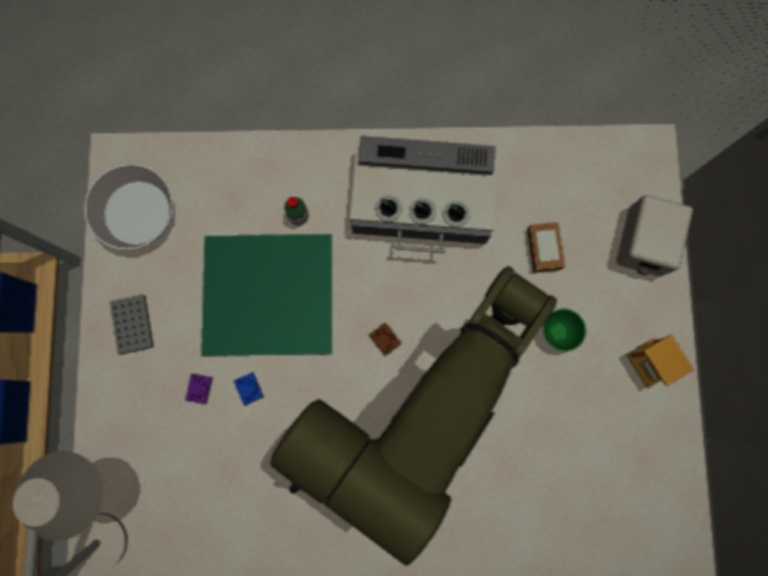

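The end picture shows an empty mat, and the drawer shut with its handle at (417,250). The three knob bars are at about 59.5°, which is the 2.0 rad home. The bowl (564,329), bottle (295,209) and wax box (546,247) have not moved. I hand in.

```bash
python3 -c "
from workcell import arm
print(arm.sign_off())"
```

```text
the job is handed in; nothing more can be done
None
```

The job is handed in: both casts on the mat (two were present) lie flat in the shut drawer with their teeth up, all three lock knobs were turned to their end stops with the middle one first, and the bowl, bottle and wax box stand where they were.

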